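# Pin the glass rest of the citrus press and test it with a plunger gauge

## Robot

A 6-joint arm with a two-finger parallel gripper is mounted at the origin on the work surface. World frame = base frame: x ahead of the robot, y to its left, z up, the work surface at z = 0. Lengths are in m, angles in degrees, forces in N, time in s.
With the tool pointing down it reaches from about 0.3 to 0.95 m from the base axis. Payload 3.1 kg.
Tool frame: the origin (TCP) lies midway between the tips of the shut fingers; the grasp point (between the pads) lies r.grasp_offset behind it (r.grasp_offset is the distance from the TCP to the grasp point, in m); z points along the fingers, y is the direction in which the jaws open and shut (so a half turn about z gives the same grasp; the last joint's range is limited). The gripper opens to 85 mm and grips with 20 to 120 N. Pads are 22 mm wide; open, the fingers measure 114 mm over their backs; the gripper's body (76 mm by 85 mm) begins 54 mm behind the grasp point. The pads swing forward as they close: fully open they stand 13 mm farther back than shut.
Start: joints at [71.007, 17.653, 93.61, -0, 68.738, -3.994], TCP at [0.162, 0.604, 0.231] pointing down, gripper open.
Joint ranges: [-175.34, 175.34], [-45.06, 112.39], [2.9, 150.54], [-68.45, 248.45], [3.09, 151.38], [-168.51, 168.51]. Speed limits (degrees/s): [159.86, 159.86, 180, 180, 180, 180].

## Interface

Orientations are given as [roll, pitch, yaw] about the fixed x, y, z axes, in that order (R = Rz(yaw) Ry(pitch) Rx(roll)).
In Python, from station import r gives the robot as it stands. The module is installed in compiled form; this text tells all that it offers.
- The arm moves only by the tool carry_out, never from a script. Its argument "deltas" is a list of rows, each an object with "gripper": the finger opening in mm, from 0 to 85.4; "travel": the shift along the tool's x, y, z in mm, a list of three; "roll": the turn about the tool's z in degrees. In form: [{"gripper": gripper, "travel": [dx, dy, dz], "roll": roll}, ...]. A call has 1 to 12 rows; each row shifts and turns the pose as measured when the row begins, along the tool's axes as they then stand; what a row does not reach is not made up. A row lasts 1/10 s, in which the tool goes at most 50 mm and 8.59 degrees, less where a joint would pass 70% of its speed; a pose out of reach is approached as far as the arm can. A call is refused whole if a number of a shift passes 50 or a number of a turn 8.59, either way. A call with a gripper value outside its range is refused whole. The fingers move at their own pace and stop on an object; "newtons" is the grip in N (left out, the last holds). Time passes only in rows, so rows that do not move let the fingers close. It gives the time, the measured TCP pose, the force and the opening at its end, in the units of the state.
- r.get_obs(): the state, without advancing time (a new reading comes with each control period).
- r.camera(name): name is "side" or "top" or "wrist"; returns (picture, depth): 480x640x3 uint8, red, green, blue; 480x640 float32, m along the optical axis (not along the pixel's ray), 0 where there is no reading.
- r.camera_info(name): a dict with "fx", "fy", "cx", "cy" (pixels), "R" (3x3) and "t" (3): a world point X has camera coordinates R X + t. Camera axes: x right, y down, z forward; pixel columns grow to the right and rows downward; lengths in m; the calibration is good to about 2 mm. A picture is of the moment at which its call begins: read the wrist's pose just before it. camera_info takes no time and is no camera call; for the wrist camera it gives the pose at the moment of the call.
- r.hand_in(): hands the job in, once; it reports no verdict.
The state is a dict: "clock": time; "q": joint angles; "qvel": joint speeds; "joint_torque": joint torques, N m; "tcp_pos": TCP position; "tool_rot": TCP orientation; "force": force on the tool from outside, world axes, zero at the start; "torque": the same for the moment, N m; "finger_gap": finger opening in m.
Only numpy, scipy, OpenCV 4.12 (cv2) and the standard library are available. Lean on these libraries where they do the work, as an engineer would, in place of code of your own. Each camera call takes 0.05 s, during which the arm holds its last target. There are 200 camera calls.

## Task

Take the headed steel pin out of the wooden block and push it down through the fork on the side of the citrus press and the lug of the swing-out glass rest between its prongs, until the pin's flange sits fully home on the fork, and let go of it. Then take the plunger gauge out of its stand and hold it upright with its tip inside the ring engraved on the glass rest, pressing gently so that the plunger is pushed in about half of its travel, never hard against its stop; finish while still holding it there. Leave the tumblers, cup, funnel, jar and bowl where they stand.

Things in the scene. Friction and masses are not known exactly. Their poses are not given: they have to be found in the camera images.
- pin: Bare steel headed pin, upright. Origin: centre of the underside of its flange; z up. Below: a shaft 10 mm in diameter, 48 mm long, the last 8 mm tapering to 5 mm. Above: the flange, 24 mm in diameter, 4 mm thick, then a round grip 16 mm in diameter, from 4 to 28 mm above the origin. About 50 g. It starts loosely in the block's hole, flange resting on the block.
- block: Fixed wooden block 60 x 60 x 54 mm tall with a vertical 15 mm hole through its centre. Origin: centre of its underside.
- fork_hole (a point): Centre of the mouth of the vertical hole in the top of the fork, 70 mm above the slab; axes as the press. The hole, 13.5 mm in diameter with a 2 mm chamfer, goes 36 mm down through the upper prong (10 mm), the aligned lug of the glass rest (12 mm) and the lower prong (10 mm), with 34 mm of free air below. Prongs 44 mm (x) by 50 mm (y). Seated pin: its flange's underside lies here.
- press: Cast aluminium citrus press, fixed. Origin: centre of the underside of its 200 x 200 x 25 mm base; the fork hole is at x -20, y +150 mm. Bowl with cone (60 mm radius, 130 to 206 mm high) at x -25, y 0. Column at x +72, y 0, 45 x 55 mm, 370 mm tall, carrying the raised pressing arm above the bowl, up to 650 mm high.
- shelf: Swing-out glass rest of dark steel: a lug, a neck and a round disc 100 mm in diameter, all 12 mm thick, top 58 mm above the slab. Origin: on the hole's axis at the underside of the lug; its +y axis points from the hole to the disc's centre, 115 mm away. It can swing stiffly about the vertical axis of the hole (0.4 N m) but does not give downwards.
- spot (a point): The marked spot: centre of the engraved bright ring (20 mm across, with a dot in the middle) at the centre of the glass rest's disc, on its top surface, 58 mm above the slab.
- gauge: Plunger gauge, round, black, upright. Origin: centre of the underside of its aluminium shoulder (50 mm in diameter, 5 mm thick); z up. Above it a grip barrel 30 mm in diameter, 5 to 60 mm above the origin. Below it a nose 33 mm in diameter, 30 mm long, and a thin plunger, its tip 52 mm below the origin when free. About 145 g. It starts in the stand, shoulder on the rim.
- gauge_tip (a point): Round tip (8 mm in diameter) of the gauge's plunger, its lowest point. It moves with the plunger.
- plunger (a joint): How far the gauge's plunger is pushed in, m: 0 free, 0.016 at its stop. Spring of 300 N/m, no preload: half way, 0.008, takes 2.4 N.
- stand: Fixed grey round stand of the gauge, a tube 68 mm outside, 42 mm inside, 62 mm tall. Origin: centre of its underside. The gauge must be lifted 55 mm to clear it.
- tumbler1: Short glass tumbler, 70 mm in diameter, 85 mm tall, bystander. Origin: centre of its underside.
- tumbler2: Another such tumbler, bystander. Origin: centre of its underside.
- cup: Stainless steel cup, 72 mm in diameter, 85 mm tall, on the base of the press under its cone, bystander. Origin: centre of its underside.
- funnel: Orange plastic funnel standing mouth down, 100 mm in diameter, 115 mm tall, bystander. Origin: centre of its mouth.
- jar: Closed glass jar, 76 mm in diameter, 120 mm tall, bystander. Origin: centre of its underside.
- bowl: White ceramic bowl, 110 mm in diameter, 50 mm tall, bystander. Origin: centre of its underside.

How it is judged (in metres and radians):
On the way, in this order (a step that is already met when the one before it is completed fails the run):
1. the pin is fully home in the fork and released (horizontal distance between pin and fork_hole below 0.004 m and z of pin in the frame of fork_hole between -0.004 and 0.003 m and angle between pin's own z axis and vertical below 0.09 rad and contact force between the fingers and pin below 0.1 N), for 0.2 s.
2. the gauge is lifted clear of its stand in the fingers (z of gauge in the frame of stand above 0.075 m and contact force between the fingers and gauge above 1 N and contact force between gauge and stand below 0.05 N), for 0.1 s.
At the end, for the whole second after the job is handed in: The pin is upright in the fork, flange within 3 mm of the fork's top and 4 mm of the hole's centre; the gauge is held in the fingers, within 8 degrees of upright, its tip within 10 mm of the spot (inside the ring), the plunger pushed in 4 to 12 mm, pressing on the glass rest with 0.8 to 5 N (horizontal distance between pin and fork_hole below 0.004 m and z of pin in the frame of fork_hole between -0.004 and 0.003 m and angle between pin's own z axis and vertical below 0.09 rad and horizontal distance between gauge_tip and spot below 0.01 m and angle between gauge's own z axis and vertical below 0.14 rad and value of joint plunger between 0.004 and 0.012 m and contact force between gauge and shelf between 0.8 and 5 N and contact force between the fingers and gauge above 2 N and contact force between gauge and stand below 0.1 N); the arm keeps its last pose, push and grip.
It fails at once if the gauge is pressed hard (over 15 N) on the glass rest (contact force between gauge and shelf above 15 N).
It fails at once if a tumbler, the cup, funnel, jar or bowl is moved over 30 mm or tipped (distance of any of tumbler1, tumbler2, cup, funnel, jar, bowl from where it was at the start of the episode above 0.03 m or angle between any of tumbler1, tumbler2, cup, funnel, jar, bowl's own z axis and vertical above 0.4 rad).
It also fails if it takes over 59 s, if anything falls off the work surface, if the arm or the gripper's body presses on something with over 40 N, if the wrist force passes 120 N, or if a joint passes its speed limit or range.

## Working session

There is one attempt and no reset: what is moved stays moved. The work goes in short steps, Python scripts to look and compute and a tool call to move; the robot and the scene stay as the last step left them, time stands still between calls to the robot, and variables do not carry over. Pictures are saved under pics/ and viewed, about 8 in all and at most 12, crops included, and the job is handed in when it is done.

Besides the shell and the picture viewer there is one more tool, called after "Request:" in YAML: its name, and indented under it one key for each argument. carry_out: Moves the arm, as the interface text tells. Its arguments: {"type":"object","properties":{"deltas":{"type":"array"},"newtons":{"type":"number"}},"required":["deltas"]}

```bash
mkdir -p pics; cat > h.py <<'E'
import numpy as np, cv2
from station import r
def shot(n,f):
    i=r.camera_info(n); p,d=r.camera(n); cv2.imwrite('pics/'+f+'.png',p[:,:,::-1]); np.savez('pics/'+f+'.npz',p=p,d=d,**{k:np.array(i[k]) for k in i}); return p,d,i
def load(f): z=np.load('pics/'+f+'.npz'); return z['p'],z['d'],z
def ray(i,u,v,z):
    R=np.array(i['R']);t=np.array(i['t']); c=-R.T@t
    d=R.T@np.array([(u-i['cx'])/i['fx'],(v-i['cy'])/i['fy'],1]); return c+d*(z-c[2])/d[2]
def pts(d,i):
    v,u=np.mgrid[:480,:640]; P=np.stack([(u-i['cx'])/i['fx']*d,(v-i['cy'])/i['fy']*d,d],-1)
    return (P-np.array(i['t']))@np.array(i['R'])
def proj(i,X):
    c=np.array(i['R'])@X+np.array(i['t']); return c[0]/c[2]*i['fx']+i['cx'],c[1]/c[2]*i['fy']+i['cy']
E
python3 - <<'E'
from h import *
a=shot('top','top0')[0]; b=shot('side','side0')[0]
o=r.get_obs(); print(o,r.grasp_offset)
for n in('top','side','wrist'):
  i=r.camera_info(n); print(n,i['fx'],-np.array(i['R']).T@i['t'],np.array(i['R'])[2])
E
```

```text
{'clock': 0.1, 'q': array([ 7.10082172e+01,  1.76991286e+01,  9.36825846e+01,  4.76777940e-04,
        6.87379365e+01, -3.99391973e+00]), 'qvel': array([-0.09312868, -0.02057369, -0.23221478, -0.0378102 , -0.06297159,
        0.03049207]), 'joint_torque': array([-1.12009664e-03, -4.16403615e+01, -2.77645791e+01, -2.25100484e-04,
        4.05761079e-03,  1.49801980e-05]), 'tcp_pos': array([0.16152288, 0.60299095, 0.23016316]), 'tool_rot': array([-1.79880672e+02, -8.77654901e-03,  1.65001954e+02]), 'force': array([-0.23386322,  0.61389947, -0.70706518]), 'torque': array([-0.01894272, -0.01465478, -0.00491896]), 'finger_gap': 0.08521416091279578} 0.0187
top 542.797238363255 [0.4483814  0.04795107 1.31007266] [ 0.08936885  0.00314133 -0.99599365]
side 552.1699774208962 [ 0.02345082 -0.86278724  0.77206638] [ 0.42624681  0.71917278 -0.54872959]
wrist 371.8716257360627 [0.08082103 0.62526456 0.37344889] [ 0.31092198 -0.08597449 -0.94653891]
```

View pics/top0.png

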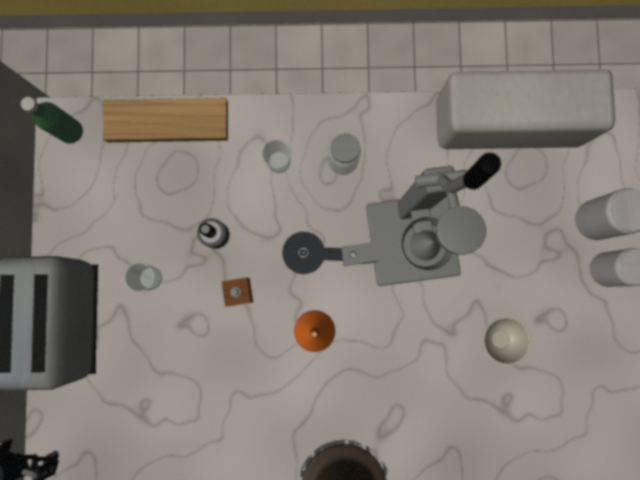

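View pics/side0.png

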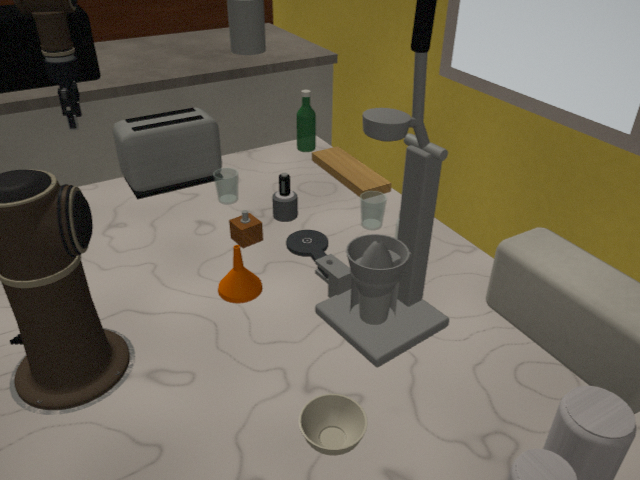

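The top view shows the pin/block at about (236,292), the gauge at (209,230), the ring at (303,253) and the fork hole at (352,254). The funnel is at (315,331) and the tumblers at (143,277) and (277,156). The side view agrees.

```bash
python3 - <<'E'
from h import *
p,d,i=load('top0'); P=pts(d,i)
cv2.imwrite('pics/c0.png',cv2.resize(p[200:310,190:390,::-1],None,fx=4,fy=4,interpolation=cv2.INTER_CUBIC))
for n,u,v,z in [('pin',236,292,.082),('blocktop',236,292,.054),('gauge',207,230,.122),('stand',214,234,.067),('ring',303,253,.058),('fork',352,254,.07),('funnel',315,331,.06),('t1',143,277,.085),('t2',277,156,.085),('jar',344,150,.12)]:
  print(n,ray(i,u,v,z).round(3),'depth pt',P[v,u].round(3))
E
```

```text
pin [0.456 0.238 0.082] depth pt [0.456 0.238 0.084]
blocktop [0.457 0.243 0.054] depth pt [0.456 0.238 0.084]
gauge [0.593 0.296 0.122] depth pt [0.593 0.295 0.126]
stand [0.591 0.291 0.067] depth pt [0.588 0.286 0.093]
ring [0.544 0.087 0.058] depth pt [0.544 0.087 0.058]
fork [ 0.539 -0.026  0.07 ] depth pt [ 0.545 -0.03  -0.001]
funnel [0.365 0.062 0.06 ] depth pt [0.369 0.061 0.113]
t1 [0.493 0.448 0.085] depth pt [0.496 0.474 0.005]
t2 [0.767 0.143 0.085] depth pt [0.788 0.149 0.004]
jar [ 0.769 -0.01   0.12 ] depth pt [ 0.769 -0.009  0.12 ]
```

View pics/c0.png

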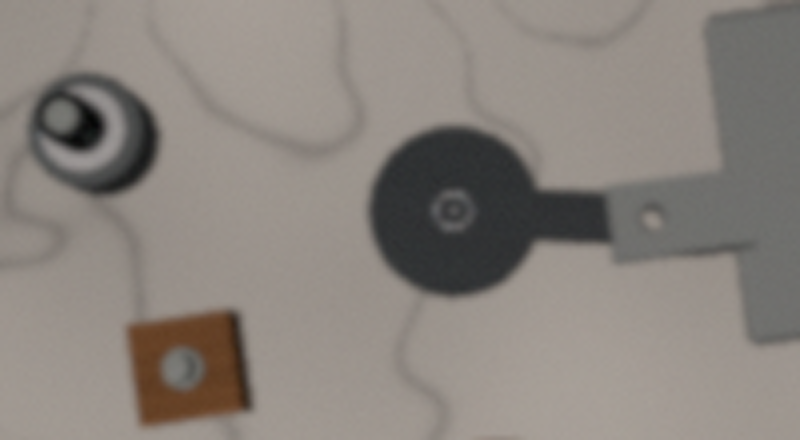

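Request:
carry_out:
  deltas:
    - {"gripper": 40,"travel": [-37.8,-27.6,4],"roll": 0}
    - {"gripper": 40,"travel": [-37.8,-27.6,4],"roll": 0}
    - {"gripper": 40,"travel": [-37.8,-27.6,4],"roll": 0}
    - {"gripper": 40,"travel": [-37.8,-27.6,4],"roll": 0}
    - {"gripper": 40,"travel": [-37.8,-27.6,4],"roll": 0}
    - {"gripper": 40,"travel": [-37.8,-27.6,4],"roll": 0}
    - {"gripper": 40,"travel": [-37.8,-27.6,4],"roll": 0}
    - {"gripper": 40,"travel": [-37.8,-27.6,4],"roll": 0}
    - {"gripper": 40,"travel": [-37.8,-27.6,4],"roll": 0}
    - {"gripper": 40,"travel": [-37.8,-27.6,4],"roll": 0}
    - {"gripper": 40,"travel": [0,0,0],"roll": 0}
  newtons: 40

```text
clock: 1.2
tcp_pos: [0.4632, 0.2258, 0.1842]
tool_rot: [-179.8, -0.1, 165.4]
force: [-0.5, 0.8, -0.4]
finger_gap: 0.0399
```

```bash
python3 - <<'E'
from h import *
r.camera('wrist');p,d,i=shot('wrist','w0'); P=pts(d,i)
print(r.get_obs()['tcp_pos'],r.get_obs()['tool_rot'])
print([proj(i,np.array(x)) for x in [(.456,.238,.082),(.544,.087,.058)]])
m=(P[...,2]>.072)&(P[...,2]<.095)&(np.hypot(P[...,0]-.456,P[...,1]-.238)<.03)
print(m.sum(),P[m].mean(0),P[m].min(0),P[m].max(0))
E
```

```text
[0.46059174 0.22890777 0.18421329] [-179.84296679   -0.2699015   165.53770575]
[(np.float64(337.9070797196953), np.float64(223.33098868290293)), (np.float64(191.01222012848248), np.float64(352.1735028226072))]
457 [0.45607963 0.24369834 0.08157499] [0.44929981 0.23593576 0.07213987] [0.46465771 0.25129674 0.08471545]
```

View pics/w0.png

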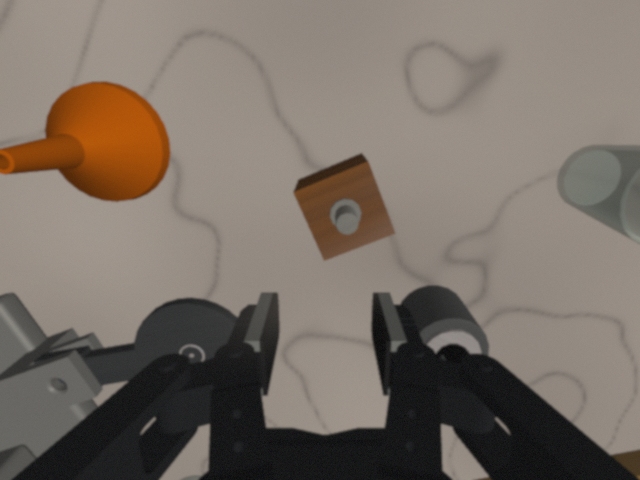

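The wrist view shows the pin at (346,220), the ring at (191,353), the fork hole at (58,384) and the gauge at (455,355). I'll refine the pin position from the grip top disc.

```bash
python3 - <<'E'
from h import *
p,d,i=shot('wrist','w1'); P=pts(d,i); print(r.get_obs()['tcp_pos'])
c=p[180:260,300:390]; cv2.imwrite('pics/c1.png',cv2.resize(c[...,::-1],None,fx=8,fy=8,interpolation=cv2.INTER_CUBIC))
for lo,hi,r0 in [(.078,.09,.02),(.0565,.0605,.02)]:
  m=(P[...,2]>lo)&(P[...,2]<hi)&(np.hypot(P[...,0]-.456,P[...,1]-.241)<r0)
  v,u=np.nonzero(m); print(m.sum(),u.mean(),v.mean(),P[m].mean(0),P[m].min(0),P[m].max(0))
# grey (unsaturated) pixels inside block
s=cv2.cvtColor(p,cv2.COLOR_RGB2HSV)[...,1]; m=(P[...,2]>.05)&(s<60)&(np.hypot(P[...,0]-.456,P[...,1]-.241)<.03)
v,u=np.nonzero(m); print(m.sum(),u.min(),u.max(),v.min(),v.max(),u.mean(),v.mean())
for a in [(u.mean(),v.mean(),.07)]: print(ray(i,*a))
for zz in (.058,.082):
  print(proj(i,np.array([.456,.2437,zz])))
for u,v,n in [(58,384,.07),(191,353,.058)]: print(ray(i,u,v,n))
E
```

```text
[0.45997121 0.22991992 0.18432189]
403 344.4317617866005 224.3002481389578 [0.45660304 0.24371643 0.08235551] [0.44928466 0.23606759 0.07800427] [0.46499698 0.25133605 0.08465887]
303 342.26072607260727 209.87458745874588 [0.45265109 0.24412211 0.05847999] [0.44542105 0.22983091 0.05650805] [0.46536389 0.25517977 0.06029042]
18963 229 466 201 479 365.2230659705743 408.03654485049833
[0.62706784 0.22195663 0.07      ]
(np.float64(342.72663311220623), np.float64(214.05649835854985))
(np.float64(344.18100817888114), np.float64(223.36910496167198))
[ 0.53792879 -0.02516294  0.07      ]
[0.54388675 0.08841711 0.058     ]
```

View pics/c1.png

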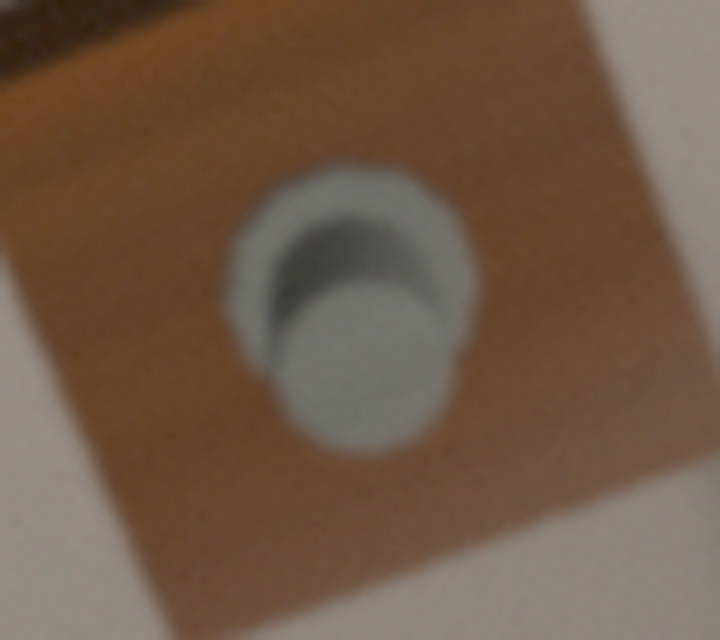

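Request:
carry_out:
  deltas:
    - {"gripper": 40,"travel": [6.3,13.4,0],"roll": 0}
    - {"gripper": 40,"travel": [0,0,40],"roll": 0}
    - {"gripper": 40,"travel": [0,0,40],"roll": 0}
    - {"gripper": 40,"travel": [0,0,20],"roll": 0}
    - {"gripper": 40,"travel": [0,0,0],"roll": 0}
    - {"gripper": 40,"travel": [0,0,0],"roll": 0}

```text
clock: 1.95
tcp_pos: [0.4528, 0.2588, 0.0845]
tool_rot: [179.7, -0.1, 166.4]
force: [-0.0, -0.0, -0.0]
finger_gap: 0.0399
```

Request:
carry_out:
  deltas:
    - {"gripper": 40,"travel": [0,0,0],"roll": 0}

```text
clock: 2.05
tcp_pos: [0.4526, 0.2603, 0.0853]
tool_rot: [179.7, -0.1, 166.5]
force: [0.9, 0.5, 0.1]
finger_gap: 0.0401
```

Request:
carry_out:
  deltas:
    - {"gripper": 40,"travel": [0,0,0],"roll": 0}

```text
clock: 2.15
tcp_pos: [0.4533, 0.2614, 0.0867]
tool_rot: [179.6, 0.1, 166.6]
force: [-0.1, 0.7, -0.6]
finger_gap: 0.0401
```

```bash
python3 - <<'E'
from h import *
for k in range(5):
  o=r.get_obs(); print(o['tcp_pos'].round(4),o['tool_rot'].round(2),o['qvel'].round(2)); r.camera('top')
E
```

```text
[0.4533 0.2614 0.0867] [1.7957e+02 6.0000e-02 1.6661e+02] [ 0.88 -0.87 -0.75 -0.03  0.47  0.16]
[0.4536 0.2614 0.087 ] [1.7955e+02 8.0000e-02 1.6659e+02] [-0.69  0.02 -0.05 -0.11 -0.23 -0.29]
[0.4537 0.2611 0.0869] [1.7956e+02 9.0000e-02 1.6657e+02] [-0.61  0.34  0.33 -0.22 -0.09 -0.03]
[0.4536 0.2608 0.0866] [1.7957e+02 7.0000e-02 1.6656e+02] [-0.4   0.35  0.41 -0.17  0.12 -0.01]
[0.4533 0.2606 0.0863] [1.7960e+02 4.0000e-02 1.6654e+02] [-0.34  0.38  0.29  0.06  0.   -0.11]
```

Request:
carry_out:
  deltas:
    - {"gripper": 40,"travel": [-7.7,-14.7,0],"roll": 0}

```text
clock: 2.5
tcp_pos: [0.4575, 0.2451, 0.0865]
tool_rot: [179.5, 0.1, 166.6]
force: [-0.2, -0.6, -0.6]
finger_gap: 0.0401
```

```bash
cat >> h.py <<'E'
def settle(n=6):
    for k in range(n): r.camera('top'); o=r.get_obs(); print(o['clock'],(o['tcp_pos']*1000).round(1),o['tool_rot'].round(2),o['force'].round(2))
def go(x,y,z,yaw=None):
    o=r.get_obs(); a=np.radians(o['tool_rot'][2]); d=(np.array([x,y,z])-o['tcp_pos'])*1000
    print('travel',(d[0]*np.cos(a)+d[1]*np.sin(a)).round(1),(d[0]*np.sin(a)-d[1]*np.cos(a)).round(1),(-d[2]).round(1))
E
python3 -c "
from h import *
settle(5);go(.4573,.2445,.085)"
```

```text
2.55 [458.  242.5  86.3] [1.7968e+02 8.0000e-02 1.6656e+02] [ 0.7  -0.63  0.28]
2.6 [457.7 243.2  86.3] [1.7963e+02 4.0000e-02 1.6644e+02] [-0.45  0.54 -0.56]
2.65 [457.5 243.8  86.2] [1.7960e+02 2.0000e-02 1.6642e+02] [ 0.72 -0.11 -0.75]
2.7 [457.5 244.1  86.2] [1.7959e+02 2.0000e-02 1.6645e+02] [-0.39  0.29 -0.71]
2.75 [457.4 244.4  86.2] [1.7959e+02 2.0000e-02 1.6648e+02] [ 0.09  0.41 -0.28]
travel 0.1 0.1 1.2
```

Request:
carry_out:
  deltas:
    - {"gripper": 40,"travel": [0.1,0.1,25.6],"roll": 0}

```text
clock: 2.85
tcp_pos: [0.461, 0.2465, 0.0635]
tool_rot: [179.3, 0.4, 166.5]
force: [0.4, -0.4, 0.3]
finger_gap: 0.0403
```

```bash
python3 -c "
from h import *
settle(5);go(.4573,.2445,.0605)"
```

```text
2.9 [456.3 244.6  58. ] [ 1.7964e+02 -8.0000e-02  1.6646e+02] [-1.66 -0.88 -2.44]
2.95 [454.8 244.   58.3] [179.78  -0.26 166.48] [-0.74 -0.85 -0.25]
3.0 [455.5 244.2  59.2] [179.74  -0.19 166.48] [-0.95 -0.86 -0.35]
3.05 [456.5 244.6  60.1] [ 1.7966e+02 -8.0000e-02  1.6649e+02] [-0.52  0.13  0.2 ]
3.1 [457.3 244.9  60.7] [179.6    0.   166.49] [ 0.59 -0.18 -0.24]
travel -0.1 -0.4 0.2
```

Request:
carry_out:
  deltas:
    - {"gripper": 5,"travel": [0,0,0],"roll": 0}
  newtons: 50

```text
clock: 3.2
tcp_pos: [0.4579, 0.2453, 0.0615]
tool_rot: [179.6, 0.1, 166.5]
force: [0.8, 0.0, -0.1]
finger_gap: 0.0268
```

```bash
python3 -c "
from h import *
settle(8);print(r.get_obs()['finger_gap'])"
```

```text
3.25 [458.  245.4  61.6] [1.7954e+02 7.0000e-02 1.6650e+02] [ 0.29 -0.07 -0.23]
3.3 [458.1 245.4  61.8] [1.7954e+02 8.0000e-02 1.6650e+02] [ 0.73 -0.14  0.69]
3.35 [458.  245.4  61.8] [1.7954e+02 7.0000e-02 1.6650e+02] [-0.69 -0.32  2.85]
3.4 [458.1 245.4  61.8] [1.7953e+02 8.0000e-02 1.6649e+02] [0.06 0.64 3.69]
3.45 [458.1 245.4  61.8] [1.7953e+02 8.0000e-02 1.6649e+02] [-1.2  -0.07  4.38]
3.5 [458.1 245.4  61.8] [1.7953e+02 8.0000e-02 1.6649e+02] [-1.18 -0.9   5.34]
3.55 [458.1 245.4  61.8] [1.7953e+02 8.0000e-02 1.6649e+02] [-1.51 -0.01  5.38]
3.6 [458.1 245.4  61.8] [1.7953e+02 8.0000e-02 1.6648e+02] [-1.31 -0.1   5.21]
0.013930950532507562
```

Request:
carry_out:
  deltas:
    - {"gripper": 5,"travel": [0,0,-25],"roll": 0}
    - {"gripper": 5,"travel": [0,0,-30],"roll": 0}
    - {"gripper": 5,"travel": [0,0,-30],"roll": 0}

```text
clock: 3.9
tcp_pos: [0.4534, 0.2426, 0.1435]
tool_rot: [180.0, -0.5, 166.5]
force: [0.4, -0.5, 0.1]
finger_gap: 0.0141
```

```bash
python3 -c "
from h import *
settle(5);print(r.get_obs()['finger_gap'])
p,d,i=shot('wrist','w2');o=r.get_obs();print(o['tcp_pos'],o['tool_rot'],proj(i,np.array([.5379,-.0252,.07])))"
```

```text
3.95 [457.1 244.2 149. ] [ 1.7962e+02 -2.0000e-02  1.6649e+02] [1.35 0.99 2.35]
4.0 [457.6 244.4 147.6] [1.7957e+02 5.0000e-02 1.6648e+02] [ 1.35  0.58 -0.09]
4.05 [456.1 243.8 145.5] [ 1.7969e+02 -1.2000e-01  1.6648e+02] [-0.29 -0.25 -1.23]
4.1 [454.7 243.2 143.9] [179.82  -0.29 166.48] [-0.09 -0.36 -1.47]
4.15 [453.7 242.7 142.7] [179.91  -0.42 166.48] [-0.08  0.3  -0.64]
0.014120979522775664
[0.45318647 0.24253227 0.14208553] [179.96285768  -0.4838926  166.47898983] (np.float64(1.2251101786292793), np.float64(431.3146408326232))
```

View pics/w2.png

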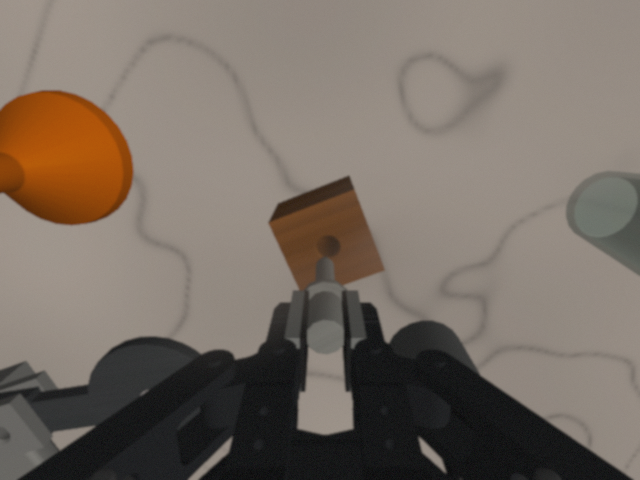

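The pin is held upright, its shaft clear of the block hole at (328,246). The fork hole is at the left edge, (5,434), which matches the estimate. Next I move toward the fork and re-measure the hole.

Request:
carry_out:
  deltas:
    - {"gripper": 5,"travel": [-20,-27,-5],"roll": 0}
    - {"gripper": 5,"travel": [-20,-27,-5],"roll": 0}
    - {"gripper": 5,"travel": [-20,-27,-3],"roll": 0}
    - {"gripper": 5,"travel": [-20,-27,-3],"roll": 0}
    - {"gripper": 5,"travel": [-20,-27,-2],"roll": 0}
    - {"gripper": 5,"travel": [-17,-25,-2],"roll": 0}

```text
clock: 4.8
tcp_pos: [0.5228, 0.0558, 0.1489]
tool_rot: [-179.6, -1.7, 166.9]
force: [-0.1, 0.3, -0.6]
finger_gap: 0.0142
```

```bash
python3 -c "
from h import *
settle(8);print(r.get_obs()['finger_gap'])
p,d,i=shot('wrist','w3');o=r.get_obs();print(o['tcp_pos'],o['tool_rot'],proj(i,np.array([.5379,-.0252,.07])),proj(i,np.array([.544,.087,.058])))
P=pts(d,i);cv2.imwrite('pics/w3z.png',cv2.resize(p[240:480,0:400,::-1],None,fx=2,fy=2))"
```

```text
4.85 [524.6  51.8 149.1] [-179.42   -1.51  166.87] [ 2.71 -3.1  -0.64]
4.9 [523.7  54.1 149.1] [-179.55   -1.6   166.74] [ 0.16 -0.16  0.1 ]
4.95 [522.9  55.8 149.1] [-179.61   -1.68  166.77] [ 0.24  0.67 -0.69]
5.0 [522.4  56.9 149.1] [-179.63   -1.7   166.85] [-0.07  1.72 -0.24]
5.05 [522.2  57.6 149.3] [-179.64   -1.69  166.93] [-0.26 -0.01 -0.06]
5.1 [522.3  58.  149.6] [-179.64   -1.66  166.99] [ 0.66 -0.58 -0.44]
5.15 [522.5  58.2 149.9] [-179.65   -1.62  167.02] [-0.14  0.67 -0.23]
5.2 [522.7  58.3 150.2] [-179.65   -1.58  167.04] [ 0.06 -0.48 -0.21]
0.014370160062017209
[0.52291535 0.05834545 0.15042244] [-179.65141682   -1.555342    167.0540612 ] (np.float64(209.14043168737376), np.float64(294.9839672096073)) (np.float64(373.19039609122166), np.float64(262.1806587056226))
```

View pics/w3.png

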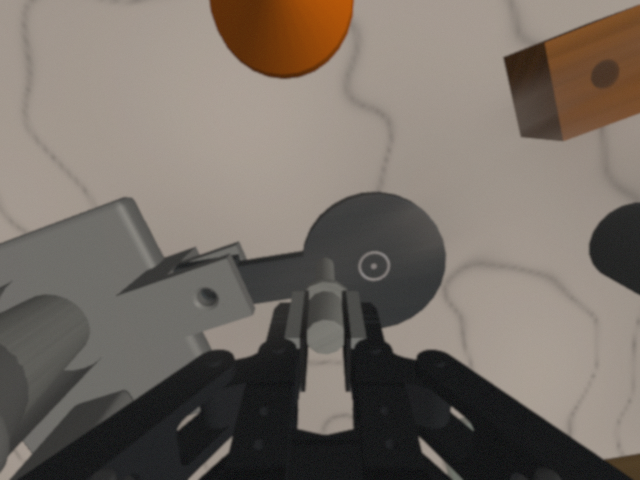

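```bash
python3 - <<'E'
from h import *
p,d,i=load('w3'); g=cv2.cvtColor(p,cv2.COLOR_RGB2GRAY).astype(float)
s=g[248:284,356:392]; m=s>(np.median(s)+25); v,u=np.nonzero(m); e=cv2.fitEllipse(np.c_[u,v].astype(np.float32)); print('ring',u.size,u.mean()+356,v.mean()+248,(u.min()+u.max())/2+356,(v.min()+v.max())/2+248)
c=(u.mean()+356,v.mean()+248); print(ray(i,*c,.058))
h=p[270:325,180:235,::-1]; cv2.imwrite('pics/hole.png',cv2.resize(h,None,fx=9,fy=9,interpolation=cv2.INTER_CUBIC))
print(ray(i,206.5,297,.07)); P=pts(d,i); print(P[275:320:4,206,2].round(3),P[290,225],P[310,225])
q,_,j=load('w1')
# pin grip top in hand: 
m=(P[...,2]>.155)&(P[...,2]<.19); print(P[320:350:5,325].round(4))
E
```

```text
ring 328 373.6219512195122 265.4451219512195 373.5 265.5
[0.54642995 0.08684076 0.058     ]
[ 0.53893533 -0.02740625  0.07      ]
[0.071 0.071 0.072 0.07  0.052 0.056 0.059 0.065 0.07  0.07  0.071 0.07 ] [ 0.53627347 -0.01322461  0.07113944] [ 0.55077143 -0.01795127  0.07056943]
[[0.5162 0.0603 0.1709]
 [0.5184 0.0598 0.1706]
 [0.5204 0.0593 0.1708]
 [0.5218 0.059  0.1721]
 [0.5247 0.0583 0.1708]
 [0.527  0.0578 0.1705]]
```

View pics/hole.png

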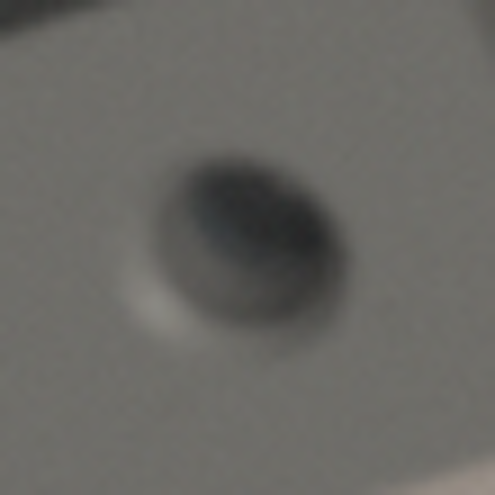

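```bash
python3 -c "
from h import *
settle(1);go(.540,-.0278,.148)"
```

```text
5.3 [523.1  58.3 150.6] [-179.66   -1.53  167.06] [-0.14 -0.21 -0.11]
travel -35.8 -80.1 2.6
```

Request:
carry_out:
  deltas:
    - {"gripper": 5,"travel": [-12,-26.7,0.9],"roll": 0}
    - {"gripper": 5,"travel": [-12,-26.7,0.9],"roll": 0}
    - {"gripper": 5,"travel": [-11,-22,0.9],"roll": 0}

```text
clock: 5.6
tcp_pos: [0.5401, -0.0196, 0.1477]
tool_rot: [-179.7, -1.5, 167.6]
force: [-0.6, 0.7, -0.4]
finger_gap: 0.014
```

```bash
python3 -c "
from h import *
settle(6);go(.540,-.0278,.144)"
```

```text
5.65 [541.3 -23.  147.8] [-179.59   -1.39  167.54] [ 1.7  -2.75 -0.57]
5.7 [540.8 -21.2 147.8] [-179.7    -1.46  167.42] [-0.1  -0.2  -0.49]
5.75 [540.2 -19.8 147.7] [-179.76   -1.53  167.43] [-0.62 -0.1  -0.18]
5.8 [539.9 -19.1 147.6] [-179.77   -1.56  167.47] [ 0.9   1.33 -1.32]
5.85 [539.7 -18.7 147.5] [-179.77   -1.58  167.52] [ 0.3   0.29 -0.22]
5.9 [539.6 -18.5 147.5] [-179.76   -1.57  167.56] [-0.45 -0.04  0.11]
travel -2.4 -9.0 3.5
```

Request:
carry_out:
  deltas:
    - {"gripper": 5,"travel": [-2.4,-9,8],"roll": 0}

```text
clock: 6.0
tcp_pos: [0.5406, -0.0264, 0.1404]
tool_rot: [-179.8, -1.4, 167.7]
force: [0.1, -0.2, -0.8]
finger_gap: 0.014
```

```bash
python3 - <<'E'
from h import *
settle(6);go(.540,-.0278,.144)
p,d,i=shot('wrist','w4'); o=r.get_obs()
p2,_,i2=shot('side','s4')
a=cv2.resize(p[200:400,160:460,::-1],None,fx=1.3,fy=1.3,interpolation=cv2.INTER_CUBIC);b=cv2.resize(p2[210:300,280:370,::-1],(390,390),interpolation=cv2.INTER_CUBIC)
a=cv2.copyMakeBorder(a,0,130,0,0,0);cv2.imwrite('pics/c4.png',np.hstack([a,b]))
for z in (.07,): print(proj(i,np.array([.539,-.0275,z])),proj(i2,np.array([.539,-.0275,z])))
E
```

```text
6.05 [539.1 -28.  138.2] [-179.71   -1.62  167.67] [-0.52 -0.96 -0.59]
6.1 [538.6 -27.7 138.2] [-179.73   -1.71  167.6 ] [-1.13  1.03 -0.29]
6.15 [538.8 -27.5 138.5] [-179.75   -1.69  167.57] [-0.09  0.69 -0.55]
6.2 [539.2 -27.5 138.9] [-179.77   -1.65  167.56] [-0.66  0.86 -0.17]
6.25 [539.5 -27.5 139.2] [-179.77   -1.61  167.57] [0.37 0.99 0.51]
6.3 [539.7 -27.5 139.4] [-179.77   -1.59  167.57] [ 0.59  0.6  -0.17]
travel -0.3 -0.2 -4.6
(np.float64(324.82771825159193), np.float64(252.98172459022746)) (np.float64(328.80020025392366), np.float64(260.65152192208535))
```

View pics/c4.png

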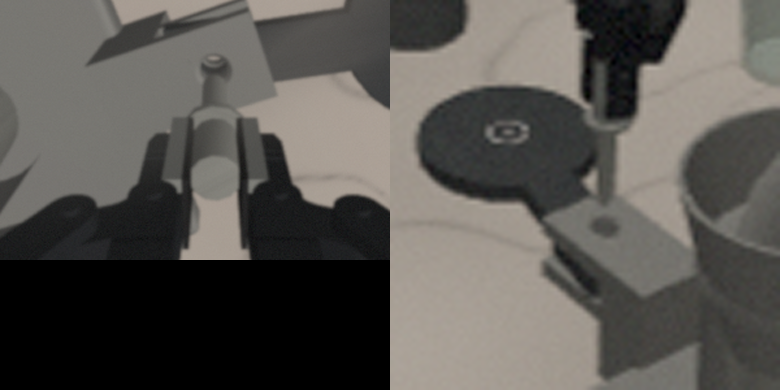

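Request:
carry_out:
  deltas:
    - {"gripper": 5,"travel": [-0.9,0,22],"roll": 0}

```text
clock: 6.5
tcp_pos: [0.5436, -0.0281, 0.1206]
tool_rot: [-179.8, -1.1, 167.6]
force: [0.3, -0.5, 0.7]
finger_gap: 0.014
```

```bash
python3 -c "
from h import *
settle(7);go(.5395,-.0275,.08)"
```

```text
6.55 [539.5 -27.6 115.4] [-179.77   -1.63  167.57] [-0.67  0.38 -3.02]
6.6 [538.6 -27.5 115.7] [-179.75   -1.76  167.57] [ 1.1  -0.81 -1.34]
6.65 [539.2 -27.6 116.6] [-179.75   -1.7   167.57] [ 0.1  -1.14 -0.11]
6.7 [539.8 -27.7 117.4] [-179.76   -1.63  167.57] [ 0.22  0.87 -0.97]
6.75 [540.2 -27.7 117.9] [-179.77   -1.57  167.56] [ 0.02 -0.1  -0.59]
6.8 [540.5 -27.8 118.2] [-179.78   -1.53  167.57] [-0.32  0.61 -1.09]
6.85 [540.6 -27.8 118.3] [-179.78   -1.51  167.57] [-0.28  0.36 -0.21]
travel 1.2 0.0 38.3
```

Request:
carry_out:
  deltas:
    - {"gripper": 5,"travel": [0.2,0,20],"roll": 0}

```text
clock: 6.95
tcp_pos: [0.5425, -0.0281, 0.1015]
tool_rot: [-179.8, -1.2, 167.6]
force: [-0.8, -0.9, -0.0]
finger_gap: 0.0142
```

```bash
python3 -c "
from h import *
settle(6);go(.5395,-.0275,.078)"
```

```text
7.0 [538.9 -27.6  96.9] [-179.76   -1.61  167.57] [-1.29 -0.23 -1.63]
7.05 [538.7 -27.6  97.2] [-179.76   -1.65  167.57] [ 0.93 -0.42 -2.45]
7.1 [539.4 -27.6  98. ] [-179.77   -1.58  167.57] [ 0.72  0.41 -0.84]
7.15 [539.9 -27.7  98.6] [-179.78   -1.52  167.56] [-0.28  0.44  0.42]
7.2 [540.3 -27.7  99. ] [-179.79   -1.47  167.56] [ 0.79 -0.97 -0.18]
7.25 [540.6 -27.7  99.2] [-179.79   -1.44  167.56] [ 0.37 -0.16 -0.27]
travel 1.1 0.0 21.2
```

Request:
carry_out:
  deltas:
    - {"gripper": 5,"travel": [0.5,0,12],"roll": 0}

```text
clock: 7.35
tcp_pos: [0.5418, -0.0279, 0.0892]
tool_rot: [-179.8, -1.2, 167.6]
force: [0.2, -0.0, 0.3]
finger_gap: 0.0142
```

```bash
python3 -c "
from h import *
settle(6);go(.5395,-.0275,.078)"
```

```text
7.4 [539.4 -27.6  86.3] [-179.79   -1.45  167.56] [-1.25 -0.2  -1.05]
7.45 [538.9 -27.5  86.1] [-179.78   -1.54  167.56] [ 0.65 -0.18 -1.36]
7.5 [539.2 -27.5  86.5] [-179.78   -1.51  167.56] [ 0.18 -0.93 -0.63]
7.55 [539.4 -27.5  86.8] [-179.79   -1.49  167.56] [-0.71  0.85 -0.45]
7.6 [539.6 -27.6  87. ] [-179.79   -1.46  167.56] [ 1.52 -0.19 -2.18]
7.65 [539.8 -27.6  87.2] [-179.79   -1.44  167.57] [-0.08  0.09  0.71]
travel 0.3 -0.0 9.2
```

Request:
carry_out:
  deltas:
    - {"gripper": 5,"travel": [0.3,0,9],"roll": 0}

```text
clock: 7.75
tcp_pos: [0.5408, -0.0277, 0.0793]
tool_rot: [-179.8, -1.2, 167.6]
force: [0.1, -0.1, -0.4]
finger_gap: 0.0142
```

```bash
python3 -c "
from h import *
settle(6);go(.5395,-.0275,.078)"
```

```text
7.8 [540.3 -27.6  78. ] [-179.81   -1.3   167.56] [ 1.41 -0.66  2.03]
7.85 [540.  -27.6  78.1] [-179.8    -1.35  167.56] [ 0.39 -0.01 -0.05]
7.9 [539.6 -27.5  78.1] [-179.8    -1.41  167.56] [-0.91  0.56  0.47]
7.95 [539.5 -27.5  78.1] [-179.8    -1.43  167.56] [0.4  0.79 1.  ]
8.0 [539.4 -27.5  78.1] [-179.79   -1.44  167.56] [ 0.44 -0.88 -0.05]
8.05 [539.3 -27.5  78.1] [-179.79   -1.45  167.56] [ 0.93 -0.63  0.86]
travel -0.2 0.1 0.1
```

Request:
carry_out:
  deltas:
    - {"gripper": 5,"travel": [0,0,2],"roll": 0}

```text
clock: 8.15
tcp_pos: [0.5393, -0.0275, 0.0778]
tool_rot: [-179.8, -1.5, 167.6]
force: [-6.0, -0.3, 21.7]
finger_gap: 0.0143
```

```bash
python3 -c "
from h import *
settle(4)"
```

```text
8.2 [539.3 -27.5  77.9] [-179.78   -1.51  167.57] [-3.43  0.22 11.62]
8.25 [539.3 -27.5  77.9] [-179.78   -1.49  167.57] [-3.78  0.93 11.8 ]
8.3 [539.3 -27.5  77.9] [-179.78   -1.49  167.56] [-4.    0.05 11.69]
8.35 [539.3 -27.5  77.9] [-179.78   -1.48  167.57] [-3.87 -0.68 10.86]
```

Request:
carry_out:
  deltas:
    - {"gripper": 40,"travel": [0,0,0],"roll": 0}

```text
clock: 8.45
tcp_pos: [0.5391, -0.0274, 0.0784]
tool_rot: [-179.8, -1.5, 167.6]
force: [-0.1, -0.4, 0.5]
finger_gap: 0.0271
```

```bash
python3 -c "
from h import *
settle(8);print(r.get_obs()['finger_gap'])"
```

```text
8.5 [539.2 -27.5  78.3] [-179.78   -1.48  167.57] [0.3  0.14 0.03]
8.55 [539.2 -27.5  78. ] [-179.79   -1.48  167.57] [-0.3  -0.43  0.3 ]
8.6 [539.  -27.5  77.7] [-179.78   -1.51  167.57] [-0.09  0.01 -0.26]
8.65 [538.9 -27.4  77.5] [-179.78   -1.53  167.57] [-1.49 -0.02  0.46]
8.7 [538.8 -27.4  77.4] [-179.78   -1.54  167.57] [-0.36  1.68 -0.05]
8.75 [538.8 -27.4  77.4] [-179.78   -1.54  167.57] [0.38 0.48 0.13]
8.8 [538.9 -27.4  77.5] [-179.78   -1.53  167.57] [-0.01 -0.23 -1.27]
8.85 [539.  -27.5  77.5] [-179.78   -1.53  167.57] [-0.62  0.26  0.11]
0.040102170185637345
```

Request:
carry_out:
  deltas:
    - {"gripper": 40,"travel": [0,0,-20],"roll": 0}
    - {"gripper": 40,"travel": [0,0,-35],"roll": 0}
    - {"gripper": 40,"travel": [0,0,-35],"roll": 0}

```text
clock: 9.15
tcp_pos: [0.5353, -0.0269, 0.1625]
tool_rot: [-179.7, -2.5, 167.6]
force: [0.3, -0.3, -0.3]
finger_gap: 0.04
```

```bash
python3 - <<'E'
from h import *
settle(4)
p,d,i=shot('wrist','w5');P=pts(d,i)
p2,_,i2=shot('side','s5')
a=cv2.resize(p[:,:,::-1],(480,360));b=cv2.resize(p2[220:290,290:360,::-1],(320,320),interpolation=cv2.INTER_CUBIC)
b=cv2.copyMakeBorder(b,0,40,0,0,0);cv2.imwrite('pics/c5.png',np.hstack([a,b]))
m=(P[...,2]>.093)&(P[...,2]<.103)&(np.hypot(P[...,0]-.539,P[...,1]+.0275)<.02)
print('grip top',m.sum(),P[m].mean(0),P[m].min(0),P[m].max(0))
m=(P[...,2]>.0725)&(P[...,2]<.077)&(np.hypot(P[...,0]-.539,P[...,1]+.0275)<.02)
print('flange top',m.sum(),P[m].mean(0),P[m].min(0),P[m].max(0))
E
```

```text
9.2 [539.9 -27.4 169.1] [-179.75   -1.86  167.57] [ 1.96 -0.37  3.89]
9.25 [540.5 -27.5 167.6] [-179.76   -1.75  167.56] [ 1.01  0.31 -0.43]
9.3 [538.8 -27.3 165.3] [-179.74   -1.97  167.56] [-0.    0.17 -0.39]
9.35 [537.1 -27.1 163.4] [-179.72   -2.2   167.56] [0.24 0.24 0.01]
grip top 541 [ 0.53800416 -0.02734455  0.09822429] [ 0.53088981 -0.03501636  0.09301675] [ 0.54645505 -0.01972493  0.10055551]
flange top 391 [ 0.53425191 -0.02664416  0.07451557] [ 0.52525372 -0.04531897  0.07251553] [ 0.54725016 -0.0152621   0.07691549]
```

View pics/c5.png

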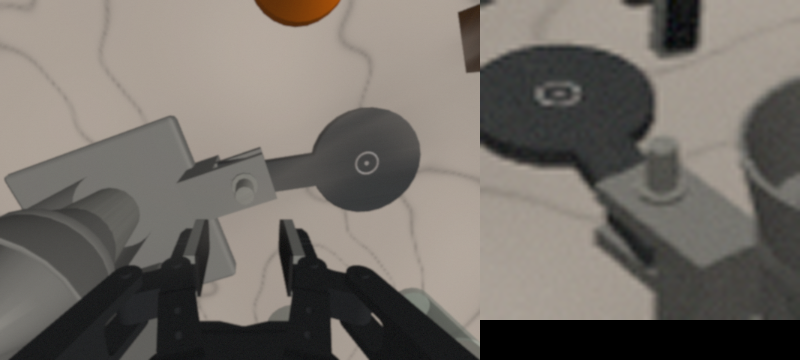

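The pin sits flush in the fork: flange on the prong, grip top at z≈0.098, released. Now to the gauge.

Request:
carry_out:
  deltas:
    - {"gripper": 60,"travel": [2.6,40,-9],"roll": 0}
    - {"gripper": 60,"travel": [2.6,40,-9],"roll": 0}
    - {"gripper": 60,"travel": [2.6,40,-8],"roll": 0}
    - {"gripper": 60,"travel": [2.6,40,-8],"roll": 0}
    - {"gripper": 60,"travel": [2.6,40,-8],"roll": 0}
    - {"gripper": 60,"travel": [2.6,40,-8],"roll": 0}
    - {"gripper": 60,"travel": [2.6,40,-6],"roll": 0}

```text
clock: 10.15
tcp_pos: [0.5731, 0.2526, 0.2009]
tool_rot: [-179.0, -4.0, 166.9]
force: [0.9, 0.3, 0.2]
finger_gap: 0.06
```

```bash
python3 - <<'E'
from h import *
settle(8)
p,d,i=shot('wrist','w6');P=pts(d,i)
for nm,lo,hi in (('barrel top',.116,.128),('shoulder',.064,.071)):
  m=(P[...,2]>lo)&(P[...,2]<hi)&(np.hypot(P[...,0]-.593,P[...,1]-.294)<.04)
  v,u=np.nonzero(m)
  if m.sum(): print(nm,m.sum(),u.mean(),v.mean(),P[m].mean(0),P[m].min(0),P[m].max(0))
print(proj(i,np.array([.592,.293,.122])),proj(i,np.array([.592,.293,.067])))
E
```

```text
10.2 [574.1 259.5 201.8] [-179.42   -3.9   167.09] [1.02 4.77 0.17]
10.25 [573.6 256.1 201.3] [-179.19   -3.9   167.19] [ 0.02 -0.22  0.43]
10.3 [573.1 253.4 200.8] [-179.02   -3.95  167.13] [ 0.09 -0.6  -1.11]
10.35 [572.8 251.8 200.6] [-178.94   -3.99  167.04] [ 0.04 -0.28 -0.21]
10.4 [572.7 250.7 200.6] [-178.93   -4.    166.96] [ 0.69 -0.36  0.02]
10.45 [572.9 250.1 200.9] [-178.95   -3.98  166.89] [ 0.34 -0.06  0.33]
10.5 [573.2 249.8 201.3] [-178.98   -3.95  166.85] [-0.87 -0.12 -0.79]
10.55 [573.5 249.8 201.7] [-179.     -3.92  166.83] [-0.62 -0.17 -0.93]
barrel top 1580 408.7493670886076 267.3455696202532 [0.59389399 0.29919889 0.12360747] [0.58092204 0.28518578 0.11603849] [0.61034127 0.31446458 0.12797292]
shoulder 1411 391.0318922749823 235.4897236002835 [0.58742963 0.29753082 0.06747349] [0.56425234 0.27055291 0.06400134] [0.61817556 0.3308985  0.07095731]
(np.float64(398.24065099496886), np.float64(265.8290297551308)) (np.float64(386.2511426972332), np.float64(242.14868614899245))
```

View pics/w6.png

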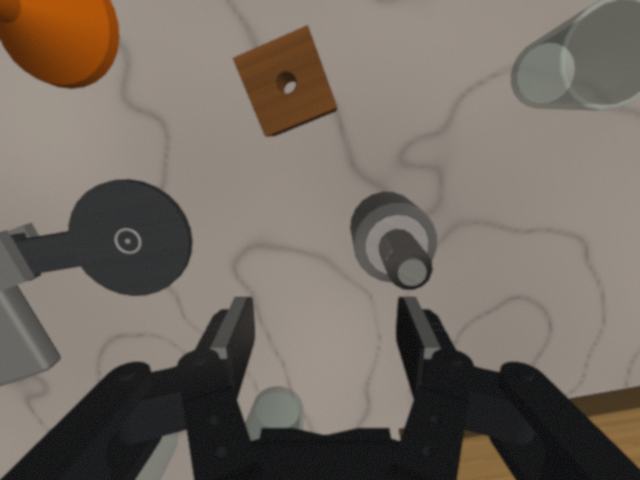

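```bash
python3 - <<'E'
from h import *
p,d,i=load('w6')
print('ring seen 127.5,240.5 ->',ray(i,127.5,240.5,.058))
g=cv2.cvtColor(p,cv2.COLOR_RGB2GRAY)
m=np.zeros_like(g); m[190:300,340:450]=(g[190:300,340:450]>0)*255
# dark barrel + bright shoulder circles by Hough
c=cv2.GaussianBlur(g[185:305,335:455],(3,3),0)
for rr in ((10,20),(26,34),(34,44)):
  h=cv2.HoughCircles(c,cv2.HOUGH_GRADIENT,1,20,param1=80,param2=12,minRadius=rr[0],maxRadius=rr[1]); print(rr,None if h is None else (h[0,:3]+[335,185,0]).round(1))
print('top',ray(i,412,272,.122),'shoulder',ray(i,397,241,.067))
t,_,j=load('top0')
print('topcam top',ray(j,205,229.5,.122),'shoulder',ray(j,190+88/4,200+128/4,.067))
E
```

```text
ring seen 127.5,240.5 -> [0.54629724 0.08623821 0.058     ]
(10, 20) [[397.5 247.5  19.4]
 [413.5 275.5  17.1]]
(26, 34) [[395.5 245.5  30.1]
 [382.5 223.5  31.2]]
(34, 44) [[394.5 243.5  40.1]
 [385.5 225.5  34.6]
 [417.5 250.5  38.9]]
top [0.59815158 0.30094662 0.122     ] shoulder [0.5929449  0.30143032 0.067     ]
topcam top [0.59457656 0.30042851 0.122     ] shoulder [0.59529446 0.29593358 0.067     ]
```

```bash
cat >> h.py <<'E'
from scipy.spatial.transform import Rotation as Ro
def go(x,y,z):
    o=r.get_obs(); d=(np.array([x,y,z])-o['tcp_pos'])*1000
    print('travel',Ro.from_euler('xyz',o['tool_rot'],degrees=True).inv().apply(d).round(1))
E
python3 -c "
from h import *
settle(2);go(.5955,.300,.16)"
```

```text
10.65 [573.9 250.  202.4] [-179.05   -3.86  166.82] [-0.1   0.1  -1.54]
10.7 [574.  250.1 202.6] [-179.07   -3.84  166.83] [ 0.2  0.3 -0. ]
travel [-12.4  54.1  41. ]
```

Request:
carry_out:
  deltas:
    - {"gripper": 60,"travel": [-6,27,10],"roll": 0}
    - {"gripper": 60,"travel": [-6,27,30],"roll": 0}

```text
clock: 10.9
tcp_pos: [0.5995, 0.2979, 0.1666]
tool_rot: [-179.3, -3.3, 166.5]
force: [0.8, 1.6, 0.7]
finger_gap: 0.0598
```

```bash
python3 -c "
from h import *
settle(6);go(.5955,.300,.15)"
```

```text
10.95 [596.6 300.2 158.3] [-179.17   -3.8   166.58] [ 1.53  1.67 -3.55]
11.0 [594.3 297.9 158.4] [-178.9    -4.04  166.65] [-1.51 -1.25 -1.32]
11.05 [594.5 297.  159.9] [-178.87   -3.98  166.66] [-0.52 -1.    1.05]
11.1 [595.3 296.7 161.6] [-178.94   -3.86  166.64] [-0.6   1.12 -0.36]
11.15 [595.9 296.7 162.9] [-179.01   -3.75  166.61] [ 0.2  -0.13  0.68]
11.2 [596.4 296.7 163.7] [-179.07   -3.68  166.6 ] [ 0.22  0.82 -0.23]
travel [ 0.7  3.2 13.8]
```

Request:
carry_out:
  deltas:
    - {"gripper": 60,"travel": [0.7,3.2,14],"roll": 0}
    - {"gripper": 60,"travel": [-1,0,35],"roll": 0}

```text
clock: 11.4
tcp_pos: [0.6006, 0.3011, 0.1228]
tool_rot: [-179.7, -2.8, 166.5]
force: [1.0, -0.3, -0.5]
finger_gap: 0.0598
```

```bash
python3 -c "
from h import *
settle(6);go(.5955,.300,.081)"
```

```text
11.45 [595.3 298.6 114.2] [-179.19   -3.47  166.5 ] [-2.51 -0.84 -4.63]
11.5 [593.6 298.  114.3] [-179.02   -3.71  166.49] [-0.92 -0.91 -0.73]
11.55 [594.7 298.5 116.1] [-179.1   -3.6  166.5] [-0.27 -0.35  0.6 ]
11.6 [596.1 299.2 117.8] [-179.22   -3.44  166.51] [ 1.23 -0.47 -0.09]
11.65 [597.2 299.7 119.1] [-179.31   -3.31  166.53] [ 0.13 -0.45  0.51]
11.7 [597.9 300.1 119.9] [-179.37   -3.23  166.53] [0.88 0.97 0.01]
travel [ 0.1 -0.2 38.9]
```

Request:
carry_out:
  deltas:
    - {"gripper": 60,"travel": [0,-0.2,38],"roll": 0}

```text
clock: 11.8
tcp_pos: [0.6026, 0.3027, 0.09]
tool_rot: [-180.0, -2.4, 166.5]
force: [0.2, -0.3, 0.4]
finger_gap: 0.06
```

```bash
python3 -c "
from h import *
settle(6);go(.5955,.300,.081)"
```

```text
11.85 [595.4 299.8  79.7] [-179.38   -3.22  166.53] [-2.33 -0.28 -4.27]
11.9 [593.  298.8  79.3] [-179.15   -3.53  166.52] [-0.36 -0.42 -0.35]
11.95 [593.9 299.2  80.7] [-179.22   -3.44  166.53] [0.03 1.48 0.42]
12.0 [595.3 299.8  82.2] [-179.33   -3.29  166.53] [-0.04 -0.12  0.83]
12.05 [596.3 300.2  83.3] [-179.42   -3.17  166.54] [-0.2   0.31 -0.28]
12.1 [596.9 300.4  83.8] [-179.46   -3.1   166.54] [-0.39  0.6  -0.38]
travel [ 1.1 -0.7  2.9]
```

Request:
carry_out:
  deltas:
    - {"gripper": 10,"travel": [1.1,0,2],"roll": 0}
  newtons: 60

```text
clock: 12.2
tcp_pos: [0.5972, 0.3013, 0.084]
tool_rot: [-179.6, -2.9, 166.5]
force: [1.1, -0.3, 0.2]
finger_gap: 0.0467
```

```bash
python3 -c "
from h import *
settle(10);print(r.get_obs()['finger_gap'])"
```

```text
12.25 [596.9 301.4  83.7] [-179.58   -2.96  166.54] [-0.21 -0.99 -0.42]
12.3 [596.6 301.2  83.4] [-179.54   -2.99  166.55] [-0.74 -2.78  1.44]
12.35 [596.6 301.1  83.5] [-179.53   -3.    166.55] [-0.69 -0.99  1.96]
12.4 [596.6 301.1  83.5] [-179.54   -3.    166.54] [-0.42 -1.35  4.08]
12.45 [596.6 301.1  83.5] [-179.54   -3.    166.54] [-1.27 -1.17  5.66]
12.5 [596.6 301.1  83.5] [-179.54   -3.01  166.54] [-0.73 -0.71  5.56]
12.55 [596.6 301.1  83.5] [-179.54   -3.01  166.54] [-1.34 -0.39  6.78]
12.6 [596.6 301.1  83.5] [-179.54   -3.01  166.54] [-0.87 -0.99  5.68]
12.65 [596.6 301.1  83.5] [-179.54   -3.01  166.54] [-1.32 -1.    5.84]
12.7 [596.6 301.1  83.5] [-179.54   -3.01  166.54] [-1.36 -0.48  5.72]
0.028771467273813352
```

Request:
carry_out:
  deltas:
    - {"gripper": 10,"travel": [0,0,-20],"roll": 0}
    - {"gripper": 10,"travel": [0,0,-30],"roll": 0}
    - {"gripper": 10,"travel": [0,0,-30],"roll": 0}

```text
clock: 13.0
tcp_pos: [0.5953, 0.2985, 0.1571]
tool_rot: [-179.0, -3.8, 166.5]
force: [0.2, 0.3, -1.2]
finger_gap: 0.0284
```

```bash
python3 - <<'E'
from h import *
settle(6);print(r.get_obs()['finger_gap'])
go(.547,.0855,.165)
E
```

```text
13.05 [598.9 299.9 163.6] [-179.33   -3.3   166.53] [ 2.33 -0.15  1.06]
13.1 [599.6 300.2 162.3] [-179.41   -3.19  166.53] [ 1.23 -0.72 -0.37]
13.15 [598.1 299.6 159.9] [-179.28   -3.37  166.53] [ 1.3   0.42 -2.1 ]
13.2 [596.6 299.  157.8] [-179.14   -3.57  166.51] [-1.09  0.39 -1.96]
13.25 [595.5 298.6 156.3] [-179.04   -3.7   166.51] [ 0.38  0.38 -1.9 ]
13.3 [595.  298.4 155.6] [-178.98   -3.78  166.51] [-0.11 -0.35 -2.5 ]
0.028650179789743328
travel [  -2.4 -218.3   -5.7]
```

Request:
carry_out:
  deltas:
    - {"gripper": 10,"travel": [-0.4,-30,-4],"roll": 0}
    - {"gripper": 10,"travel": [-0.4,-30,-2],"roll": 0}
    - {"gripper": 10,"travel": [-0.4,-30,-2],"roll": 0}
    - {"gripper": 10,"travel": [-0.4,-30,-1],"roll": 0}
    - {"gripper": 10,"travel": [-0.4,-30,0],"roll": 0}
    - {"gripper": 10,"travel": [-0.4,-30,0],"roll": 0}
    - {"gripper": 10,"travel": [0,-20,0],"roll": 0}

```text
clock: 14.0
tcp_pos: [0.5396, 0.0979, 0.1518]
tool_rot: [-178.4, -5.2, 166.8]
force: [0.9, 0.4, -2.9]
finger_gap: 0.0291
```

```bash
python3 - <<'E'
from h import *
settle(8);print(r.get_obs()['finger_gap'])
go(.547,.0855,.155)
E
```

```text
14.05 [538.3  95.3 151.2] [-178.18   -5.27  166.77] [-1.49 -1.47 -2.39]
14.1 [539.1  97.3 151.5] [-178.32   -5.23  166.71] [-0.25  0.1  -2.16]
14.15 [540.1  98.8 152. ] [-178.43   -5.14  166.74] [-0.5   0.55 -1.4 ]
14.2 [540.9  99.8 152.6] [-178.48   -5.06  166.8 ] [-0.31  0.72 -0.93]
14.25 [541.5 100.3 153. ] [-178.5    -5.01  166.86] [-1.04 -0.42 -0.76]
14.3 [541.8 100.6 153.4] [-178.5    -4.97  166.91] [ 0.47  0.69 -0.86]
14.35 [542.  100.8 153.6] [-178.5    -4.95  166.93] [-0.03  0.73 -1.31]
14.4 [542.1 100.8 153.8] [-178.5    -4.93  166.95] [-0.22 -0.4  -1.08]
0.02852156390017117
travel [ -8.1 -13.9  -1.5]
```

```bash
cat >> h.py <<'E'
def Rr(e): return Ro.from_euler('xyz',e,degrees=True)
R0=Rr([-179.54,-3.01,166.54]); t0=np.array([.5966,.3011,.0835])
g0=R0.inv().apply(np.array([.5955,.300,.1025])-t0); g0[1]=0
tipT=R0.inv().apply(R0.apply(g0)+[0,0,.010-.1025]); axT=R0.inv().apply([0,0,1.])
def tip():
    o=r.get_obs(); R=Rr(o['tool_rot']); t=o['tcp_pos']+R.apply(tipT); a=R.apply(axT)
    print('tip',(t*1000).round(1),'tilt',np.degrees(np.arccos(a[2])).round(2),a.round(3)); return t
def gotip(x,y,z):
    o=r.get_obs(); print('travel',Rr(o['tool_rot']).inv().apply((np.array([x,y,z])-tip())*1000).round(1))
E
python3 -c "
from h import *
print(g0,tipT);settle(1);gotip(.546,.0867,.068)"
```

```text
[ 0.00181031  0.         -0.0189198 ] [-0.00304688  0.00074161  0.07344961]
14.45 [542.1 100.8 153.9] [-178.5    -4.92  166.96] [ 0.76 -0.24 -2.05]
tip [538.6 100.4  80.5] tilt 2.18 [0.037 0.01  0.999]
travel [-11.3 -11.4  11.9]
```

Request:
carry_out:
  deltas:
    - {"gripper": 10,"travel": [-11.3,-11.4,5],"roll": 0}

```text
clock: 14.55
tcp_pos: [0.5504, 0.0887, 0.1487]
tool_rot: [-178.6, -4.9, 167.1]
force: [0.4, -0.3, -1.1]
finger_gap: 0.0288
```

```bash
python3 - <<'E'
from h import *
settle(7);gotip(.546,.0867,.066)
p,d,i=shot('wrist','w7'); o=r.get_obs(); p2,_,i2=shot('side','s7')
for T in ([.546,.0867,.058],): print(proj(i,np.array(T)),proj(i2,np.array(T)))
t=tip(); print('tip px',proj(i,t),proj(i2,t))
a=cv2.resize(p[180:360,200:440,::-1],None,fx=1.65,fy=1.65,interpolation=cv2.INTER_CUBIC);b=cv2.resize(p2[170:270,260:360,::-1],(400,400),interpolation=cv2.INTER_CUBIC)
a=cv2.copyMakeBorder(a,0,400-a.shape[0],0,0,cv2.BORDER_CONSTANT);cv2.imwrite('pics/c7.png',np.hstack([a,b]))
E
```

```text
14.6 [551.7  85.5 147.5] [-178.41   -4.78  167.06] [ 1.39 -0.73 -1.74]
14.65 [550.9  86.  147.6] [-178.44   -4.89  166.95] [-0.82  0.07 -1.5 ]
14.7 [550.4  86.5 147.7] [-178.48   -4.95  166.91] [ 0.25  0.22 -1.04]
14.75 [550.2  86.8 147.9] [-178.49   -4.96  166.91] [-0.29 -0.19 -0.87]
14.8 [550.1  86.9 148. ] [-178.5    -4.96  166.92] [ 0.1   0.51 -0.84]
14.85 [550.   87.  148.1] [-178.5    -4.95  166.93] [-0.52  0.8  -2.29]
14.9 [550.   87.1 148.2] [-178.5    -4.93  166.94] [-0.74 -0.14 -1.71]
tip [546.6  86.7  74.8] tilt 2.18 [0.037 0.01  0.999]
travel [-0.2  0.1  8.8]
(np.float64(326.19007180107343), np.float64(245.226862830005)) (np.float64(306.3062765711861), np.float64(239.2643511607395))
tip [546.6  86.8  74.9] tilt 2.17 [0.036 0.01  0.999]
tip px (np.float64(325.988139054779), np.float64(253.3978495050937)) (np.float64(306.48897463386265), np.float64(233.11376949720628))
```

View pics/c7.png

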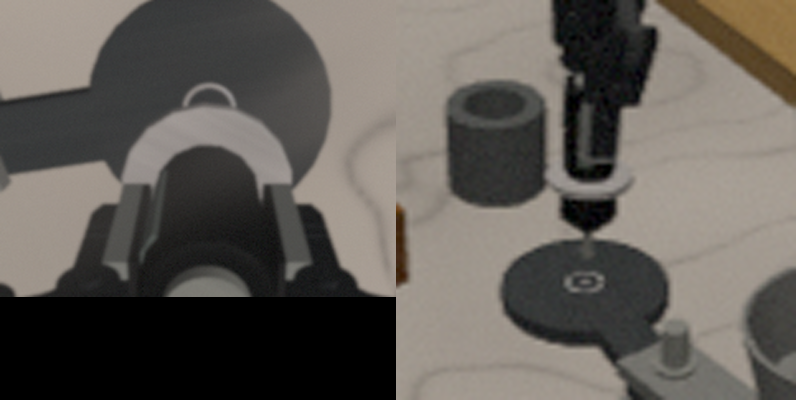

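The pin stands seated. In the side view the tip (≈(307,234)) is directly above the ring (≈(307,240)), matching the computed tip position. I'll descend in steps.

Request:
carry_out:
  deltas:
    - {"gripper": 10,"travel": [0.6,0,13],"roll": 0}

```text
clock: 15.1
tcp_pos: [0.5504, 0.0876, 0.1371]
tool_rot: [-178.6, -4.6, 167.0]
force: [0.9, 0.3, -1.2]
finger_gap: 0.0291
```

```bash
python3 -c "
from h import *
settle(9);gotip(.5462,.0867,.050)"
```

```text
15.15 [547.2  87.3 133.5] [-178.48   -5.    166.96] [-1.8   0.35 -2.51]
15.2 [546.3  87.2 133.4] [-178.44   -5.14  166.96] [-0.74 -0.52 -1.2 ]
15.25 [546.7  87.3 133.9] [-178.45   -5.11  166.96] [-0.2   0.45 -1.83]
15.3 [547.3  87.3 134.5] [-178.47   -5.04  166.96] [ 0.19  0.43 -1.42]
15.35 [547.8  87.3 134.9] [-178.49   -4.98  166.96] [ 0.55 -0.03 -0.75]
15.4 [548.2  87.3 135.3] [-178.5    -4.93  166.96] [ 0.43 -0.31 -0.68]
15.45 [548.4  87.3 135.5] [-178.51   -4.91  166.96] [-0.5  -0.85 -1.13]
15.5 [548.5  87.3 135.6] [-178.51   -4.89  166.96] [ 0.21  0.77 -1.66]
15.55 [548.6  87.3 135.7] [-178.51   -4.89  166.96] [-0.55 -0.25 -1.47]
tip [545.2  86.9  62.2] tilt 2.14 [0.036 0.01  0.999]
travel [-2.1  0.4 12.1]
```

Request:
carry_out:
  deltas:
    - {"gripper": 10,"travel": [-1.6,0.3,6],"roll": 0}

```text
clock: 15.65
tcp_pos: [0.5507, 0.0873, 0.1305]
tool_rot: [-178.6, -4.8, 167.0]
force: [-0.4, 0.7, -1.4]
finger_gap: 0.0291
```

```bash
python3 -c "
from h import *
settle(8);gotip(.5462,.0867,.050)"
```

```text
15.7 [550.   87.2 129. ] [-178.53   -4.85  166.96] [ 0.58  0.87 -1.77]
15.75 [549.7  87.1 129. ] [-178.51   -4.9   166.96] [-0.64  0.39 -1.18]
15.8 [549.7  87.1 129.3] [-178.51   -4.9   166.95] [ 0.8   0.27 -0.36]
15.85 [549.7  87.2 129.5] [-178.51   -4.89  166.96] [ 0.16  0.14 -0.39]
15.9 [549.7  87.2 129.6] [-178.51   -4.89  166.95] [ 0.29 -0.28 -0.35]
15.95 [549.7  87.2 129.6] [-178.51   -4.89  166.96] [ 0.69  0.69 -0.71]
16.0 [549.8  87.2 129.7] [-178.51   -4.88  166.96] [ 0.6  -0.16 -0.77]
16.05 [549.7  87.2 129.7] [-178.51   -4.88  166.96] [ 0.26 -0.43  0.04]
tip [546.3  86.8  56.2] tilt 2.13 [0.036 0.01  0.999]
travel [-0.4  0.1  6.2]
```

Contact is starting: the force rose about 0.6 N, which fits 2 mm of compression. Next, 6 mm more.

Request:
carry_out:
  deltas:
    - {"gripper": 10,"travel": [-0.4,0,6],"roll": 0}

```text
clock: 16.15
tcp_pos: [0.5502, 0.0872, 0.1244]
tool_rot: [-178.5, -4.8, 167.0]
force: [-0.1, -0.3, 0.7]
finger_gap: 0.0289
```

```bash
python3 - <<'E'
from h import *
settle(8); F=[]
for k in range(16): r.camera('top'); F.append(r.get_obs()['force'])
print('mean force',np.mean(F,0)); settle(1); gotip(.5462,.0867,.050); print(r.get_obs()['finger_gap'],r.get_obs()['qvel'])
E
```

```text
16.2 [549.7  87.1 123. ] [-178.53   -4.86  166.96] [1.65 1.07 0.66]
16.25 [549.7  87.  123.3] [-178.52   -4.86  166.96] [ 0.54 -1.34  1.41]
16.3 [549.8  87.  123.6] [-178.52   -4.86  166.96] [ 0.6  -0.1   0.73]
16.35 [549.8  87.1 123.7] [-178.52   -4.86  166.96] [-0.1   0.1   1.45]
16.4 [549.8  87.1 123.9] [-178.52   -4.86  166.96] [ 0.09 -0.9   1.6 ]
16.45 [549.8  87.1 123.9] [-178.52   -4.86  166.96] [ 1.04 -0.65  0.62]
16.5 [549.8  87.1 123.9] [-178.52   -4.86  166.96] [1.02 0.72 0.47]
16.55 [549.8  87.1 123.9] [-178.52   -4.86  166.96] [0.39 0.09 1.55]Traceback (most recent call last):
  File "<stdin>", line 3, in <module>
ValueError: 200 camera calls are used up
```

```bash
python3 -c "
from h import *
gotip(.546,.0867,.05);print(r.get_obs()['force'],r.get_obs()['finger_gap']);print(r.hand_in())"
```

```text
tip [546.3  86.7  50.3] tilt 2.12 [0.036 0.01  0.999]
travel [ 0.3 -0.   0.3]
[ 0.93138291 -0.09420214  0.84121163] 0.028504635921781513
the job is handed in; nothing more can be done
None
```

I seated the pin in the fork and let go of it. The gauge is held on the ring with its plunger about half in, and I handed the job in there at about 17 s on the clock.

- **Pin:** pressing on it met 11 N of firm resistance. After release, the depth image put its grip top at z ≈ 0.098 m, which matches a fully seated flange. It was still seated in the last picture, just before the gauge touched down.
- **Gauge:** the computed tip is within about 0.5 mm of the measured spot, and the last side picture agreed with this before contact. The tilt is about 2°, computed from the tool pose. The net press is about 2.4 N and the plunger is in by about 7.7–8 mm. The finger opening of 28.5 mm shows the grip is firm.

**Failed check:** my last force-averaging check did not run because all 200 camera calls were used up. The final force comes from single noisy readings (about ±0.5 N), though it agrees with the plunger depth worked out from the tool pose. I did not measure the bystanders again at the end, but no unexpected contact force showed in the readings.

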